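# Tamp the rubble cell level and close the core box

### The arm

A 6-joint arm with a two-finger parallel gripper is mounted at the origin on the work surface. World frame = base frame: x ahead of the robot, y to its left, z up, the work surface at z = 0. Lengths are in m, angles in rad, forces in N, time in s.
With the tool pointing down it reaches from about 0.35 to 0.775 m from the base axis. Payload 7.3 kg.
Tool frame: the origin (TCP) lies at the very end of the fingers, on their centre line; the grasp point (between the pads) lies robot.pinch_z behind it (robot.pinch_z is the distance from the TCP to the grasp point, in m); y points along the fingers, z is the direction in which the jaws open and shut, and the axes are right-handed (so a half turn about y gives the same grasp; the last joint's range is limited). The gripper opens to 92 mm and grips with 3 to 60 N. Pads are 19 mm wide; open, the fingers measure 130 mm over their backs; the gripper's body (75 mm by 190 mm) begins 47 mm behind the grasp point.
Start: joints at [1.029, 0.342, 1.524, -0, 1.275, -0.146], TCP at [0.202, 0.484, 0.227] pointing down, gripper open.
Joint ranges: [-2.53, 2.53], [-0.77, 2.02], [0.04, 2.7], [-1, 4.14], [0.28, 2.66], [-3.11, 3.11]. Speed limits (rad/s): [2.57, 2.57, 3.14, 3.14, 3.14, 3.14].

### API

Orientations are given as [roll, pitch, yaw] about the fixed x, y, z axes, in that order (R = Rz(yaw) Ry(pitch) Rx(roll)).
In Python, from cell import status, viewer, robot gives the robot as it stands. The module is installed in compiled form; this text tells all that it offers.
- The arm moves only by the shell command python3 -m pendant 'ROWS' [FORCE]. ROWS is JSON, a list that holds one entry, the list of rows, each a list of 7 numbers: the shift along the tool's x, y, z in cm, then the turn, a rotation vector about the tool's x, y, z in rad, then the finger opening in cm, from 0 to 9.18. A call has 1 to 20 rows; each row is the pose to reach, as a shift and turn from the pose commanded when the call began, along the tool's axes at that moment; what a row does not reach only later rows make up. A row lasts 1/10 s, in which the tool goes at most 50 mm and 8.59 degrees, less where a joint would pass 70% of its speed; a pose out of reach is approached as far as the arm can. A call with a gripper value outside its range is refused whole. The fingers move at their own pace and stop on an object; FORCE is the grip in N (left out, the last holds). Time passes only in rows, so rows that repeat a pose let the fingers close. It gives the time, the measured TCP pose, the force and the opening at its end, in the units of the state.
- status.observe(): the state, without advancing time (a new reading comes with each control period).
- viewer.read_camera(name): name is "side" or "top"; returns a dict with "image" (384x512x3 uint8, red, green, blue), "range_z" (384x512 float32, m along the optical axis (not along the pixel's ray), 0 where there is no reading), "fx", "fy", "cx", "cy" (pixels), "camera_from_world" (4x4, takes a point from world to camera coordinates). Camera axes: x right, y up, looking along -z (the intrinsics and any distortion apply to the point x, -y, -z); pixel columns grow to the right and rows downward; lengths in m; the calibration is good to about 2 mm. A picture is of the moment at which its call begins.
- robot.hand_in(): hands the job in, once; it reports no verdict.
The state is a dict: "time": time; "qpos": joint angles; "qvel": joint speeds; "joint_efforts": joint torques, N m; "tool_pos": TCP position; "tool_rot": TCP orientation; "contact_force": force on the tool from outside, world axes, zero at the start; "torque": the same for the moment, N m; "opening": finger opening in m.
Only numpy, scipy, OpenCV 4.12 (cv2) and the standard library are available. Lean on these libraries where they do the work, as an engineer would, in place of code of your own. Each camera call takes 0.05 s, during which the arm holds its last target. There are 200 camera calls.

### The job

The flap of the black core box cannot close because broken gneiss stands proud in the rubble cell: press the four loose chunks of that cell down level with the flat tamper (not with the fingers) until all lie flat, and stand the tamper back on the table on its sole. Lay the sawn half core from the table, without dropping it, lengthwise and flat face down in the free stretch of the middle row, and when both are in, push the hinged flap fully shut. Leave everything else on the table where it lies.

Things in the scene. Friction and masses are not known exactly. Their poses are not given: they have to be found in the camera images.
- core_box: black plastic core box fixed to the table: 360 mm along its x, 226 mm along its y, rim 40 mm high; origin at the centre of its underside, z up. Floor 4 mm, outer walls 5 mm, dividers 4 mm thick with tops 38 mm above the table. From its +y (hinge) side: a full row 58 mm wide, the middle row 58 mm wide, the rubble bay 92 mm wide in three cells. Core and rubble packed already are fixed, up to 32 mm high
- rubble_cell (a point): centre of the floor of the cell with the four loose chunks: the middle one of the rubble bay's three cells, inside 116 mm (along the box's x) x 92 mm (y), 34 mm deep; in the box's frame at x -60, y -62, z 4 mm. The cell before it (-x) holds a wooden block, the one beyond rubble that is level and fixed
- row_gap (a point): centre of the floor of the free stretch of the middle row, between a wooden block at its near end and half core at its far end: 179 mm long (box's x -146 to +33 mm) and 58 mm wide; in the box's frame at x -58, y 17, z 4 mm. The half core goes here, anywhere along the stretch
- flap (a joint): angle of the box's hinged flap lid, rad: 0 fully shut, 1.57 upright; starts propped open at 1.6 to 1.85, leaning off to the box's +y side, stop at 1.95. The stiff hinge stays at any angle; moving it takes about 0.6 N m, 3 N at 0.2 m from the hinge. Its outside face (towards +y when open, up when shut) is free to push on
- flap_hinge (a point): middle of the flap's hinge line, on the +y rim of the box (box's frame x 0, y +113, z 40 mm); the hinge line runs along the box's x
- flap_edge (a point): middle of the flap's free edge on its outside face, 232 mm from the hinge line; the flap is 372 mm long along the hinge, a 4 mm sheet with 3 mm ribs outside and a 10 mm lip round three edges inside
- tamper: hand tamper standing on its sole: square steel sole 72 x 72 mm, wooden block on it to 22 mm height, upright flat-sided wooden handle 28 mm wide (along its y) and 36 mm (along its x) from 22 to 102 mm, cap 32 x 44 mm to 114 mm; origin at the centre of the sole's underside, z up; 0.34 kg
- tamper_grip (a point): point on the handle's axis to grip, 80 mm above the sole's underside; the fingers close along the tamper's y on the 28 mm width
- half_core: sawn half of a drill core, grey banded gneiss, D-shaped: 60 mm long (x) between flat ends, 44 mm wide (y), 22 mm high, lying on its flat sawn face; origin at the centre of that flat face, z up; about 0.13 kg. In the row only its ends leave room for fingers
- chunk_a: angular foliated grey gneiss chunk, 48 x 34 x 24 mm, origin at its centre, x along the 48 mm, z across the 24 mm thickness; at first leans about 30 degrees against the cell's +x divider, in the half of the cell nearer the middle row, its upper edge about 6 mm above the box's rim; it goes flat when pressed from above with about 1 to 6 N
- chunk_b: angular foliated grey gneiss chunk, 48 x 34 x 24 mm, origin at its centre, x along the 48 mm, z across the 24 mm thickness; the same, leaning against the cell's -x divider in the half of the cell at the -y wall of the box
- chunk_c: angular foliated grey gneiss chunk, 48 x 34 x 24 mm, origin at its centre, x along the 48 mm, z across the 24 mm thickness; lies flat already, in line with chunk_a, at the -x end
- chunk_d: angular foliated grey gneiss chunk, 48 x 34 x 24 mm, origin at its centre, x along the 48 mm, z across the 24 mm thickness; lies flat already, in line with chunk_b, at the +x end
- spatula: bystander: thin stainless spatula 218 mm long, 3 mm thick, origin near the middle of its underside, lying along its x
- wedge: bystander: orange plastic wedge 90 x 38 x 26 mm, origin at the centre of its underside
- brass_lens: bystander: folding brass-bound hand lens 75 x 32 x 15 mm, origin under the lens
- scriber: bystander: aluminium scriber 135 mm long along its x, 9 mm thick
- depth_block: bystander: wooden depth block 50 x 30 x 28 mm, origin at the centre of its underside
- rock_hammer: bystander: geologist's hammer 310 mm long along its x, 26 mm high
- wash_bottle: bystander: white bottle, 64 mm across, 160 mm tall
Things that resemble listed ones, but are neither listed nor needed, are in the scene too. Leave any orange or red look-alike of the tamper alone.

How it is judged:
On the way, in this order (a step that is already met when the one before it is completed fails the run):
1. the tamper presses on a chunk in the rubble cell ((contact force between tamper and chunk_a above 0.5 N or contact force between tamper and chunk_b above 0.5 N or contact force between tamper and chunk_c above 0.5 N or contact force between tamper and chunk_d above 0.5 N)).
2. with the flap still up, all four chunks lie flat in their cell and the half core lies flat and lengthwise in the free stretch of the middle row, let go (angle between the z axis of each of chunk_a, chunk_b, chunk_c, chunk_d and the z axis of core_box, either way round below 0.12 rad and z of each of chunk_a, chunk_b, chunk_c, chunk_d in the frame of core_box below 0.019 m and x of chunk_a in the frame of core_box between -0.118 and -0.002 m and y of chunk_a in the frame of core_box between -0.108 and -0.016 m and x of chunk_b in the frame of core_box between -0.118 and -0.002 m and y of chunk_b in the frame of core_box between -0.108 and -0.016 m and x of chunk_c in the frame of core_box between -0.118 and -0.002 m and y of chunk_c in the frame of core_box between -0.108 and -0.016 m and x of chunk_d in the frame of core_box between -0.118 and -0.002 m and y of chunk_d in the frame of core_box between -0.108 and -0.016 m and x of half_core in the frame of core_box between -0.12 and 0.008 m and y of half_core in the frame of core_box between 0.006 and 0.028 m and z of half_core in the frame of core_box below 0.008 m and angle between half_core's own z axis and vertical below 0.12 rad and angle between the x axis of half_core and the x axis of core_box, either way round below 0.25 rad and contact force between the fingers and half_core below 0.1 N and value of joint flap above 1 rad), for 0.2 s.
3. the flap is fully shut (value of joint flap below 0.03 rad), for 0.2 s.
At the end, for the whole second after the job is handed in: All four chunks lie flat (0.12 rad) on their cell's floor; the half core lies flat face down (0.12 rad) on the floor of the middle row's free stretch, lengthwise within 0.25 rad; the flap is shut within 0.03 rad; the tamper stands on its sole on the table (0.1 rad); all at rest and let go (angle between the z axis of each of chunk_a, chunk_b, chunk_c, chunk_d and the z axis of core_box, either way round below 0.12 rad and z of each of chunk_a, chunk_b, chunk_c, chunk_d in the frame of core_box below 0.019 m and x of chunk_a in the frame of core_box between -0.118 and -0.002 m and y of chunk_a in the frame of core_box between -0.108 and -0.016 m and x of chunk_b in the frame of core_box between -0.118 and -0.002 m and y of chunk_b in the frame of core_box between -0.108 and -0.016 m and x of chunk_c in the frame of core_box between -0.118 and -0.002 m and y of chunk_c in the frame of core_box between -0.108 and -0.016 m and x of chunk_d in the frame of core_box between -0.118 and -0.002 m and y of chunk_d in the frame of core_box between -0.108 and -0.016 m and x of half_core in the frame of core_box between -0.12 and 0.008 m and y of half_core in the frame of core_box between 0.006 and 0.028 m and z of half_core in the frame of core_box below 0.008 m and angle between half_core's own z axis and vertical below 0.12 rad and angle between the x axis of half_core and the x axis of core_box, either way round below 0.25 rad and angle between tamper's own z axis and vertical below 0.1 rad and height (world z) of tamper below 0.006 m and value of joint flap below 0.03 rad and linear speed of each of tamper, half_core, chunk_a, chunk_b, chunk_c, chunk_d below 0.02 m/s and not (velocity of joint flap above 0.1 rad/s)); the robot touches nothing.
It fails at once if the half core is dropped (faster than 0.8 m/s out of the fingers, a fall of over 30 mm) (linear speed of half_core above 0.8 m/s and contact force between the fingers and half_core below 0.1 N).
It fails at once if the fingers press on a loose chunk (contact force between the fingers and chunk_a above 1 N or contact force between the fingers and chunk_b above 1 N or contact force between the fingers and chunk_c above 1 N or contact force between the fingers and chunk_d above 1 N).
It fails at once if a bystander is shifted by more than 30 mm (distance of any of spatula, wedge, brass_lens, scriber, depth_block, rock_hammer, wash_bottle from where it was at the start of the episode above 0.03 m).
It also fails if it takes over 72 s, if anything falls off the work surface, if the arm or the gripper's body presses on something with over 40 N, if the wrist force passes 120 N, or if a joint passes its speed limit or range.

## Working session

There is one attempt and no reset: what is moved stays moved. The work goes in short steps, Python scripts to look and compute and a shell command to move; the robot and the scene stay as the last step left them, time stands still between calls to the robot, and variables do not carry over. Pictures are saved under pics/ and viewed, about 8 in all and at most 12, crops included, and the job is handed in when it is done.

```bash
mkdir -p pics; cat > h.py <<'E'
import numpy as np, cv2
from cell import status, viewer, robot
from scipy.spatial.transform import Rotation as R
def grab(n):
    d=viewer.read_camera(n); np.savez(f'{n}.npz',**{k:np.array(v) for k,v in d.items()}); return d
def load(n): return dict(np.load(f'{n}.npz'))
def world(d,u,v,z=None):
    u=np.asarray(u,float);v=np.asarray(v,float)
    T=np.linalg.inv(d['camera_from_world'])
    r=np.stack([(u-d['cx'])/d['fx'],-(v-d['cy'])/d['fy'],-np.ones_like(u)],-1)
    if z is None:
        D=d['range_z'][np.round(v).astype(int),np.round(u).astype(int)]
        return (r*D[...,None])@T[:3,:3].T+T[:3,3]
    w=r@T[:3,:3].T; return T[:3,3]+w*((z-T[2,3])/w[...,2])[...,None]
def pose():
    s=status.observe(); return np.array(s['tool_pos']),R.from_euler('xyz',s['tool_rot']),s
def totool(target):
    p,r,s=pose(); return np.round(r.inv().apply(np.array(target)-p)*100,2)
E
python3 - <<'E'
from h import *
for n in('top','side'):
    d=grab(n); cv2.imwrite(f'pics/{n}0.png',cv2.resize(d['image'][:,:,::-1],(800,600),interpolation=cv2.INTER_CUBIC))
    print(n,d['fx'],d['cx'],d['cy'],np.round(np.linalg.inv(d['camera_from_world']),3).tolist())
s=status.observe();print(s, robot.pinch_z)
p,r,_=pose();print(r.as_matrix().round(3))
E
```

```text
top 421.5907380660834 254.96838776885028 195.61740337632108 [[-0.01, 0.987, -0.162, 0.305], [-1.0, -0.014, -0.024, -0.012], [-0.026, 0.162, 0.986, 1.292], [0.0, 0.0, 0.0, 1.0]]
side 348.33302858231764 253.94512330792736 188.15569811730876 [[0.983, 0.118, -0.144, 0.357], [-0.185, 0.528, -0.829, -0.972], [-0.022, 0.841, 0.54, 0.694], [0.0, 0.0, 0.0, 1.0]]
{'time': 0.1, 'qpos': array([ 1.02900921e+00,  3.42656930e-01,  1.52488510e+00, -9.27642887e-06,
        1.27541734e+00, -1.46027414e-01]), 'qvel': array([-4.68260890e-04, -1.84976011e-03, -3.50172000e-03, -1.04699255e-04,
       -8.78670296e-05, -3.40733191e-04]), 'joint_efforts': array([ 9.72886191e-04, -4.32004201e+01, -2.44694334e+01,  7.18441280e-02,
        5.27125492e-02, -3.74971717e-05]), 'tool_pos': array([0.20220415, 0.48411646, 0.22612515]), 'tool_rot': array([-1.57214979e+00,  1.90092735e-04, -3.95757124e-01]), 'contact_force': array([ 0.67951201, -0.11110197, -0.03814646]), 'torque': array([-0.01910412,  0.00461625,  0.00481315]), 'opening': 0.09156159142507392} 0.0188
[[ 0.923 -0.001  0.386]
 [-0.386 -0.001  0.923]
 [-0.    -1.    -0.001]]
```

View pics/top0.png

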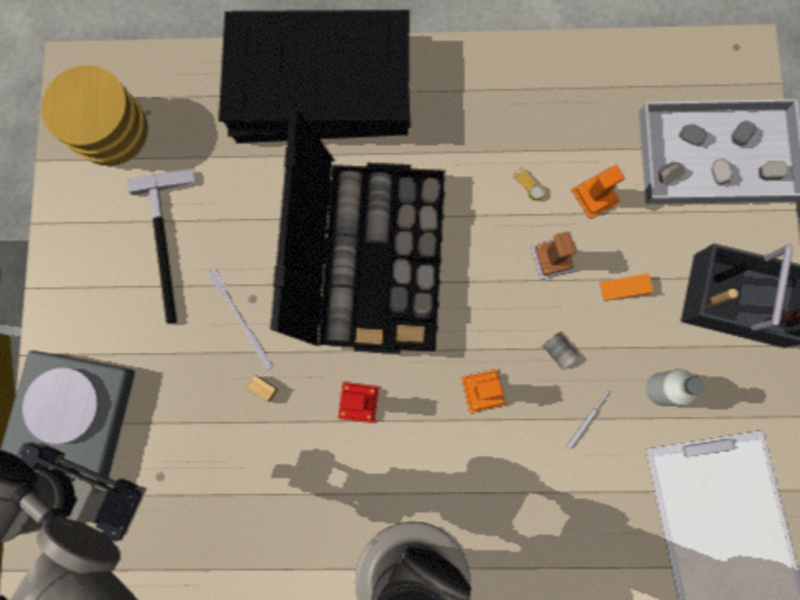

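View pics/side0.png

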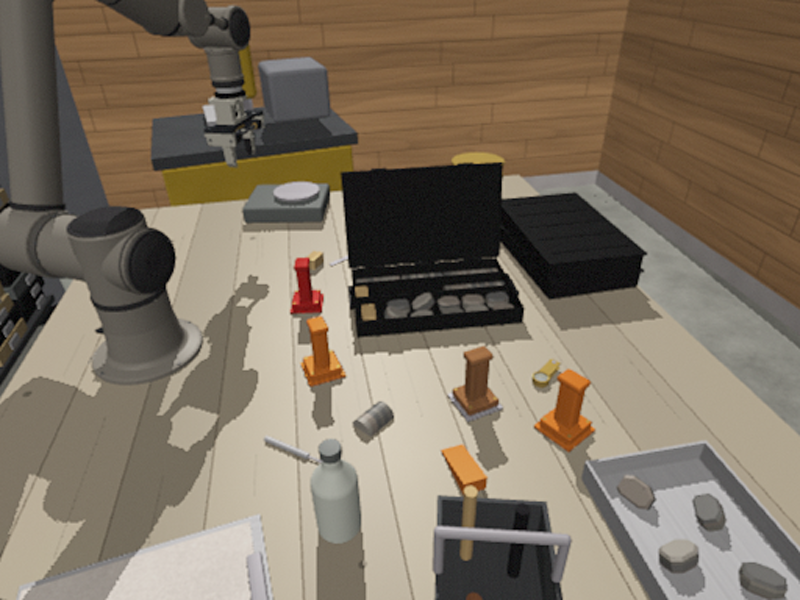

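Top view (800x600): the box spans about (325-443, 165-350) with the flap to its left. The brown tamper with grey sole is at (555,255) and the half core at (562,350). The look-alikes are orange at (485,390) and (597,192) and red at (358,402). I'll zoom in next.

```bash
python3 - <<'E'
from h import *
d=load('top'); im=d['image'][:,:,::-1]
c=cv2.resize(im[100:240,196:376],(720,560),interpolation=cv2.INTER_CUBIC)
c=np.clip(255*(c/255.)**0.6,0,255).astype(np.uint8)
cv2.imwrite('pics/crop1.png',c)
v,u=np.mgrid[0:384,0:512]
W=world(d,u,v)
ok=d['range_z']>0
def reg(u0,u1,v0,v1,z0,z1):
    m=ok.copy(); m[:]=False; m[v0:v1,u0:u1]=True; m&=ok&(W[...,2]>z0)&(W[...,2]<z1); return W[m]
def rect(P):
    r=cv2.minAreaRect((P[:,:2]*1000).astype(np.float32)); return np.round(r[0],1),np.round(r[1],1),round(r[2],1),len(P),P[:,2].max().round(3)
# half core
P=reg(340,378,205,240,0.006,0.05);print('core',rect(P))
P=reg(335,375,142,182,0.09,0.13);print('cap',rect(P))
P=reg(335,375,142,182,0.008,0.03);print('sole',rect(P))
P=reg(205,290,100,230,0.034,0.05);print('box rim',rect(P), np.percentile(P[:,2],[5,50,95]))
P=reg(170,215,60,225,0.1,0.4);print('flap',rect(P)); 
# flap plane
Pf=reg(170,215,60,225,0.08,0.4); i=Pf[:,2].argsort()[-10:];print(Pf[i].round(3))
E
```

```text
core (array([ 429.2, -292.4]), array([110.1, 100.4]), 85.8, 304, np.float64(0.029))
cap (array([ 609.8, -287. ]), array([43.3, 31. ]), 13.8, 180, np.float64(0.12))
sole (array([ 608. , -279.3]), array([70. , 82.4]), 11.2, 262, np.float64(0.029))
box rim (array([613.3,  51.6]), array([231.3, 381.3]), 85.6, 1489, np.float64(0.05)) [0.03455664 0.03875901 0.0450576 ]
flap (array([680. , 198.3]), array([486.9, 134.1]), 1.3, 3550, np.float64(0.278))
[[0.724 0.186 0.276]
 [0.73  0.186 0.276]
 [0.514 0.197 0.276]
 [0.519 0.21  0.276]
 [0.724 0.183 0.276]
 [0.511 0.2   0.276]
 [0.71  0.185 0.277]
 [0.524 0.195 0.278]
 [0.718 0.183 0.278]
 [0.731 0.183 0.278]]
```

View pics/crop1.png

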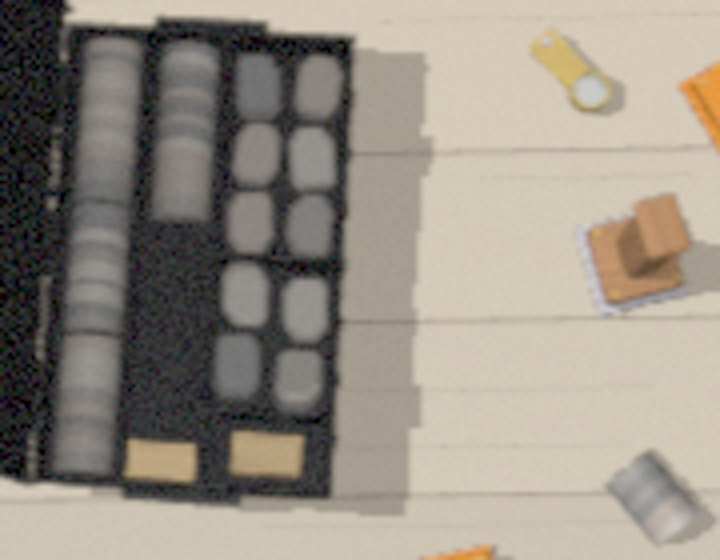

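The enlarged crop shows the box rim corners at about (352,38) and (331,495) on the -y side. The free gap of the middle row runs from about (180,225) to (165,435). The half core corners are at about (607,489), (650,450), (703,520) and (662,543), and the tamper sole is at (640,255).

```bash
python3 - <<'E'
from h import *
d=load('top')
def cw(pts,z):
    p=np.array(pts,float); return world(d,p[:,0]/4+196-.375,p[:,1]/4+100-.375,z).round(4)
print('box right bot/top',cw([(331,495),(352,38),(70,27),(66,480)],0.04))
print('divider right cell',cw([(340,262)],.038))
print('gap ends', cw([(183,222),(160,437)],0.03))
print('core base', cw([(607,489),(650,450),(703,520),(662,543)],0.011))
print('sole', cw([(580,229),(600,313),(684,292)],0.003))
v,u=np.mgrid[0:384,0:512]; W=world(d,u,v)
def rect(m):
    P=W[m&(d['range_z']>0)];r=cv2.minAreaRect((P[:,:2]*1000).astype(np.float32)); return np.round(r[0],1),np.round(r[1],1),round(r[2],1),len(P),P[:,2].max().round(3)
m=(u>343)&(u<376)&(v>208)&(v<240)
m2=(m&(W[...,2]>.010)).astype(np.uint8); m2=cv2.morphologyEx(m2,cv2.MORPH_OPEN,np.ones((3,3)))>0
print('core',rect(m2)); 
P=W[m2]; print(P.mean(0), np.linalg.svd(P[:,:2]-P[:,:2].mean(0))[2][0])
print('table z', np.median(W[m&(W[...,2]<.01)][:,2]))
m3=(u>335)&(u<375)&(v>142)&(v<185)&(W[...,2]>.014)&(W[...,2]<.03)
print('block',rect(m3))
m3=(u>335)&(u<375)&(v>142)&(v<185)&(W[...,2]>.1)
print('cap',rect(m3))
P=W[m3];print(np.median(P,0), np.linalg.svd(P[:,:2]-P[:,:2].mean(0))[2][0])
# flap: fit
m4=(u>165)&(u<215)&(v>70)&(v<225)&(W[...,2]>.06)
P=W[m4]; P=P[(P[:,1]>.12)&(P[:,1]<.26)&(P[:,0]<.79)&(P[:,0]>.42)]
c=np.median(P,0)
for k in range(5):
    n=np.linalg.svd(P-c)[2][2]; q=(P-c)@n; P=P[abs(q)<max(.008,2.5*q.std()) ]; c=P.mean(0)
print('flap n',n,c,len(P),q.std())
E
```

```text
box right bot/top [[ 0.4262 -0.0506  0.04  ]
 [ 0.7821 -0.0738  0.04  ]
 [ 0.7955  0.1461  0.04  ]
 [ 0.44    0.1471  0.04  ]]
divider right cell [[ 0.6042 -0.0609  0.038 ]]
gap ends [[0.6397 0.059  0.03  ]
 [0.4727 0.0773 0.03  ]]
core base [[ 0.4308 -0.2605  0.011 ]
 [ 0.4601 -0.2944  0.011 ]
 [ 0.4064 -0.3315  0.011 ]
 [ 0.3895 -0.2999  0.011 ]]
sole [[ 0.6359 -0.2504  0.003 ]
 [ 0.5686 -0.2629  0.003 ]
 [ 0.5842 -0.3285  0.003 ]]
core (array([ 425.2, -294.1]), array([60.3, 39.2]), 36.3, 242, np.float64(0.029))
[ 0.42288228 -0.29050718  0.02974334] [ 0.32500535 -0.94571218]
table z 0.0008850595803604477
block (array([ 609.3, -286.8]), array([62.6, 61.3]), 13.7, 230, np.float64(0.029))
cap (array([ 609.8, -287. ]), array([43.3, 31. ]), 13.8, 171, np.float64(0.12))
[ 0.6082743  -0.28572495  0.11350794] [ 0.74514767 -0.66689951]
flap n [ 0.06860475  0.98614609 -0.15102738] [0.60950147 0.18688024 0.18016668] 3521 0.0020948697534429205
```

```bash
python3 -m pendant '[[[0,-6,0,0,0,0,9],[0,-12,0,0,0,0,9],[20,-12,-16,0,-0.2,0,9],[40,-12,-33,0,-0.4,0,9],[60,-12,-49,0,-0.63,0,9],[67.3,-12,-55.5,0,-0.63,0,9],[67.3,-12,-55.5,0,-0.63,0,9],[67.3,-12,-55.5,0,-0.63,0,9],[67.3,-12,-55.5,0,-0.63,0,9],[67.3,-12,-55.5,0,-0.63,0,9],[67.3,-12,-55.5,0,-0.63,0,9],[67.3,-12,-55.5,0,-0.63,0,9],[67.3,-12,-55.5,0,-0.63,0,9],[67.3,-12,-55.5,0,-0.63,0,9],[67.3,-12,-55.5,0,-0.63,0,9],[67.3,-12,-55.5,0,-0.63,0,9],[67.3,-12,-55.5,0,-0.63,0,9],[67.3,-12,-55.5,0,-0.63,0,9],[67.3,-12,-55.5,0,-0.63,0,9],[67.3,-12,-55.5,0,-0.63,0,9]]]' 30
cat >> h.py <<'E'
def box(x,y,z): return np.array([.612+x*np.cos(-.067)-y*np.sin(-.067),.051+x*np.sin(-.067)+y*np.cos(-.067),z])
def plan(t,jaw):
    """shift in cm and turn about tool y to world t with jaw axis along angle jaw"""
    p,r,s=pose(); z=r.as_matrix()[:,2]; a=np.arctan2(z[1],z[0])
    da=(jaw-a+np.pi/2)%np.pi-np.pi/2
    print('t',round(s['time'],2),'p',p.round(4),'shift',totool(t),'turn_y',round(-da,3),'q6',s['qpos'][5].round(2),'F',np.round(s['contact_force'],1),'open',round(s['opening'],4), 'tilt',np.degrees(np.arccos(-r.as_matrix()[2,1])).round(2))
E
python3 -c "
from h import *
plan([.609,-.287,.061],.235+np.pi/2)"
```

```text
time: 2.1
tool_pos: [0.6098, -0.2893, 0.3459]
tool_rot: [-1.57, 0.001, 0.234]
contact_force: [0.6, -0.3, 0.3]
opening: 0.0901
t 2.1 p [ 0.6098 -0.2893  0.3459] shift [-1.000e-02  2.849e+01  2.200e-01] turn_y -0.001 q6 -2.36 F [ 0.6 -0.3  0.3] open 0.0901 tilt 0.06
```

```bash
python3 -m pendant '[[[0,5,0.2,0,0,0,9],[0,10,0.2,0,0,0,9],[0,15,0.2,0,0,0,8],[0,19,0.2,0,0,0,8],[0,22,0.2,0,0,0,8],[0,25,0.2,0,0,0,8],[0,27,0.2,0,0,0,8],[0,28.5,0.2,0,0,0,8],[0,28.5,0.2,0,0,0,8],[0,28.5,0.2,0,0,0,4],[0,28.5,0.2,0,0,0,2],[0,28.5,0.2,0,0,0,2],[0,28.5,0.2,0,0,0,2],[0,28.5,0.2,0,0,0,2],[0,28.5,0.2,0,0,0,2],[0,28.5,0.2,0,0,0,2]]]' 30
python3 -m pendant '[[[0,-3,0,0,0,0,2],[0,-6,0,0,0,0,2],[0,-8,0,0,0,0,2],[0,-8,0,0,0,0,2]]]'
python3 - <<'E'
from h import *
plan(box(-.044,-.062,.18),np.pi/2-.067)
d=grab('side');a=d['image'][120:330,220:500,::-1];cv2.imwrite('pics/s1.png',cv2.resize(a,None,fx=2.8,fy=2.8,interpolation=cv2.INTER_CUBIC))
d=grab('top');
E
```

```text
time: 3.7
tool_pos: [0.6092, -0.2855, 0.062]
tool_rot: [-1.572, -0.001, 0.234]
contact_force: [0.0, -2.0, 1.5]
opening: 0.0316
time: 4.1
tool_pos: [0.6102, -0.2859, 0.1447]
tool_rot: [-1.575, -0.004, 0.234]
contact_force: [0.3, -0.3, -3.0]
opening: 0.0317
t 4.1 p [ 0.6102 -0.2859  0.1447] shift [ 1.97 -3.63 28.1 ] turn_y 0.301 q6 -2.36 F [ 0.3 -0.3 -3. ] open 0.0317 tilt 0.31
```

View pics/s1.png

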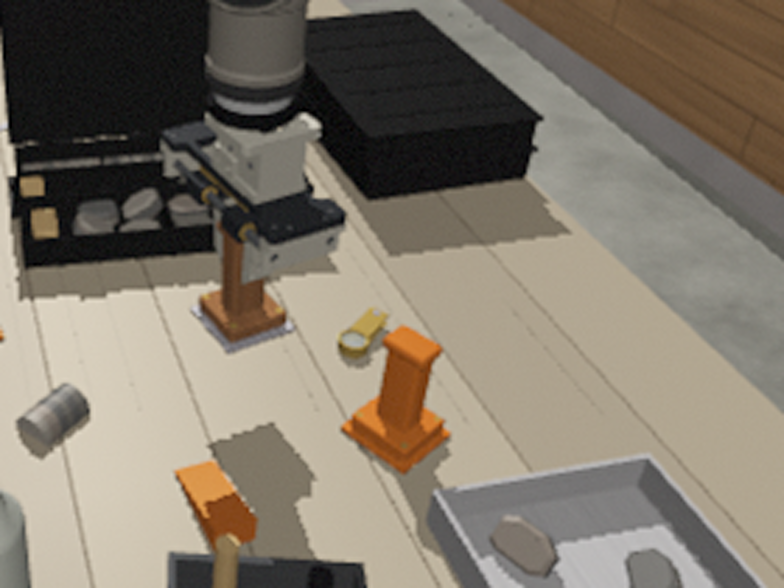

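Tamper is held and lifted, seen at (240,300) in the crop; the 3 N load matches its mass. Next I carry it over the cell.

```bash
python3 -m pendant '[[[0,-3.6,2,0,0,0,2],[0,-3.6,6,0,0.1,0,2],[1,-3.6,11,0,0.2,0,2],[1.5,-3.6,16,0,0.3,0,2],[2,-3.6,21,0,0.3,0,2],[2,-3.6,25,0,0.3,0,2],[2,-3.6,28.1,0,0.3,0,2],[2,-3.6,28.1,0,0.3,0,2],[2,-3.6,28.1,0,0.3,0,2],[2,0,28.1,0,0.3,0,2],[2,2,28.1,0,0.3,0,2],[2,2,28.1,0,0.3,0,2],[2,2,28.1,0,0.3,0,2]]]' 50
python3 - <<'E'
from h import *
plan(box(-.044,-.062,.11),np.pi/2-.067)
d=grab('side');a=d['image'][150:225,210:345,::-1];a=cv2.resize(a,None,fx=5.5,fy=5.5,interpolation=cv2.INTER_CUBIC);a=np.clip(255*(a/255.)**0.6,0,255).astype(np.uint8)
cv2.imwrite('pics/s2.png',a)
grab('top')
E
```

```text
time: 5.5
tool_pos: [0.5634, -0.0083, 0.1214]
tool_rot: [-1.571, 0.001, -0.067]
contact_force: [0.6, 0.8, -2.1]
opening: 0.0314
t 5.5 p [ 0.5634 -0.0083  0.1214] shift [0.06 1.14 0.04] turn_y -0.0 q6 -1.65 F [ 0.6  0.8 -2.1] open 0.0314 tilt 0.05
```

View pics/s2.png

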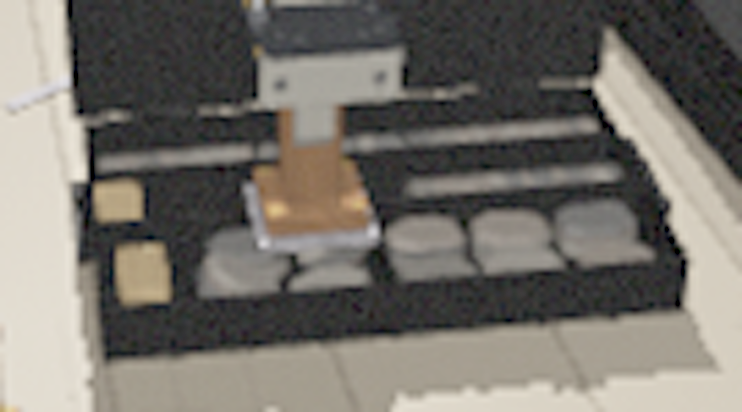

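Side crop: the sole hovers over the cell and is square to the box, with front corners at about (264,247) and (380,240). I'll check those in the box frame.

```bash
cat >> h.py <<'E'
def tobox(P):
    q=np.asarray(P)-[.612,.051,0]; c,s=np.cos(-.067),np.sin(-.067)
    return np.stack([q[...,0]*c+q[...,1]*s,-q[...,0]*s+q[...,1]*c,q[...,2]],-1)
E
python3 - <<'E'
from h import *
d=load('side')
f=lambda pts,z:tobox(world(d,np.array([p[0] for p in pts])/5.5+210-.4,np.array([p[1] for p in pts])/5.5+150-.4,z)).round(4)
print('sole front corners (expect x -.080,-.008, y -.098)',f([(264,247),(380,240),(248,190)],.0594))
print('box front top corners (expect +-.18,-.113)',f([(104,302),(686,250)],.04))
print('block top',f([(116,247),(168,243)],.036))
E
```

```text
sole front corners (expect x -.080,-.008, y -.098) [[-0.0751 -0.0955  0.0594]
 [-0.0056 -0.0986  0.0594]
 [-0.0768 -0.0306  0.0594]]
box front top corners (expect +-.18,-.113) [[-0.1725 -0.1104  0.04  ]
 [ 0.1813 -0.1087  0.04  ]]
block top [[-0.1617 -0.0469  0.036 ]
 [-0.1294 -0.0473  0.036 ]]
```

Relative offsets agree within 3 mm. Pressing down.

```bash
python3 -m pendant '[[[0,0.6,0,0,0,0,2],[0,1.0,0,0,0,0,2],[0,1.3,0,0,0,0,2],[0,1.6,0,0,0,0,2],[0,1.9,0,0,0,0,2],[0,2.2,0,0,0,0,2],[0,2.5,0,0,0,0,2],[0,2.5,0,0,0,0,2]]]'
python3 -m pendant '[[[0,0.2,0,0,0,0,2],[0,0.4,0,0,0,0,2],[0,0.6,0,0,0,0,2],[0,0.6,0,0,0,0,2]]]'
```

```text
time: 6.4
tool_pos: [0.5628, -0.0071, 0.0961]
tool_rot: [-1.571, 0.001, -0.066]
contact_force: [0.1, 0.3, -3.9]
opening: 0.031
time: 6.8
tool_pos: [0.5644, -0.0072, 0.0917]
tool_rot: [-1.571, -0.003, -0.066]
contact_force: [2.1, 0.7, 3.7]
opening: 0.0309
```

```bash
python3 -m pendant '[[[0,0.15,0,0,0,0,2],[0,0.3,0,0,0,0,2],[0,0.3,0,0,0,0,2],[0,0.3,0,0,0,0,2]]]'
python3 -m pendant '[[[0,-1.5,0,0,0,0,2],[0,-3,0,0,0,0,2],[-1.5,-3,0,0,0,0,2],[-3.2,-3,0,0,0,0,2],[-3.2,-3,0,0,0,0,2],[-3.2,-2,0,0,0,0,2],[-3.2,-1.5,0,0,0,0,2],[-3.2,-1,0,0,0,0,2],[-3.2,-0.6,0,0,0,0,2],[-3.2,-0.4,0,0,0,0,2],[-3.2,-0.2,0,0,0,0,2],[-3.2,-0.2,0,0,0,0,2]]]'
python3 -m pendant '[[[0,0.15,0,0,0,0,2],[0,0.2,0,0,0,0,2],[0,0.2,0,0,0,0,2]]]'
```

```text
time: 7.2
tool_pos: [0.5661, -0.0073, 0.0907]
tool_rot: [-1.571, -0.008, -0.066]
contact_force: [3.4, 1.3, 14.3]
opening: 0.0308
time: 8.4
tool_pos: [0.5316, -0.0052, 0.09]
tool_rot: [-1.571, -0.001, -0.066]
contact_force: [0.3, 0.4, -2.1]
opening: 0.0308
time: 8.7
tool_pos: [0.5322, -0.0056, 0.0897]
tool_rot: [-1.571, -0.003, -0.066]
contact_force: [-3.0, -1.1, 11.7]
opening: 0.0306
```

```bash
python3 -m pendant '[[[0,-2,0,0,0,0,2],[0,-4,0,0,0,0,2],[0,-7,0,0,0,0,2],[2,-7,-4,0,0,0,2],[4,-7,-9,0,0,0,2],[6,-7,-14,0,0,0,2],[8,-7,-19,0,0,0,2],[8.8,-7,-24,0,0,0,2],[8.8,-7,-27.5,0,0,0,2],[8.8,-7,-27.5,0,0,0,2],[8.8,-5,-27.5,0,0,0,2],[8.8,-2,-27.5,0,0,0,2],[8.8,0.5,-27.5,0,0,0,2],[8.8,1.5,-27.5,0,0,0,2],[8.8,2.2,-27.5,0,0,0,2],[8.8,2.2,-27.5,0,0,0,2]]]'
python3 - <<'E'
from h import *
d=grab('top');c=cv2.resize(d['image'][170:215,230:300,::-1],None,fx=8,fy=8,interpolation=cv2.INTER_CUBIC)
c=np.clip(255*(c/255.)**0.6,0,255).astype(np.uint8)
e=grab('side')['image'][150:225,210:345,::-1];e=cv2.resize(e,(560,311),interpolation=cv2.INTER_CUBIC);e=np.clip(255*(e/255.)**0.6,0,255).astype(np.uint8)
cv2.imwrite('pics/t3.png',np.vstack([c,e])[:600])
plan([.6,-.285,.062],np.pi/2-.067)
E
```

```text
time: 10.3
tool_pos: [0.601, -0.285, 0.0655]
tool_rot: [-1.57, 0.0, -0.066]
contact_force: [-1.1, -0.3, -3.1]
opening: 0.031
t 10.4 p [ 0.6017 -0.2855  0.0669] shift [-0.17  0.49  0.04] turn_y 0.001 q6 -2.06 F [ 0.5  0.8 -3. ] open 0.031 tilt 0.12
```

View pics/t3.png

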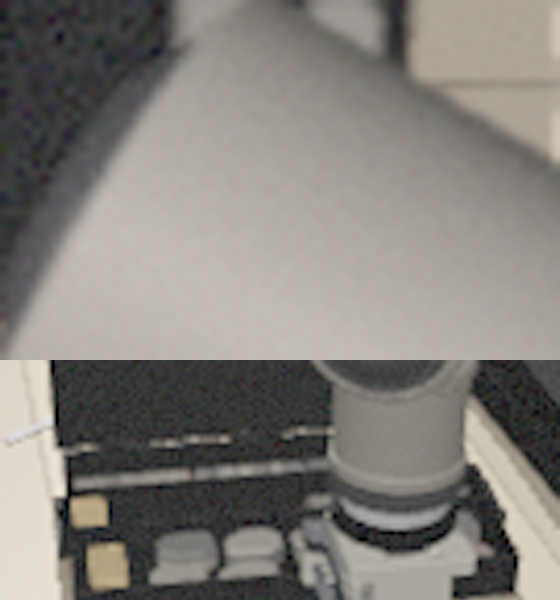

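The top view is blocked by the arm, but the side view shows chunks at (185,555) and (255,552) flat and level. Setting the tamper down.

```bash
python3 -m pendant '[[[0,0.2,0,0,0,0,2],[0,0.35,0,0,0,0,2],[0,0.45,0,0,0,0,2],[0,0.45,0,0,0,0,2]]]'
```

```text
time: 10.8
tool_pos: [0.6012, -0.2856, 0.0619]
tool_rot: [-1.571, -0.001, -0.066]
contact_force: [-1.0, -0.7, 1.6]
opening: 0.0311
```

```bash
python3 -m pendant '[[[0,0,0,0,0,0,4],[0,0,0,0,0,0,6],[0,0,0,0,0,0,8],[0,0,0,0,0,0,8],[0,-2,0,0,0,0,8],[0,-6,0,0,0,0,8],[0,-11,0,0,0,0,8],[0,-16,0,0,0,0,8],[-4,-16,-0.5,0,0.1,0,8],[-9,-16,-1,0,0.25,0,8],[-13,-16,-1.5,0,0.4,0,8],[-17.6,-16,-2.1,0,0.55,0,8],[-17.6,-16,-2.1,0,0.7,0,8],[-17.6,-16,-2.1,0,0.87,0,8],[-17.6,-16,-2.1,0,0.87,0,8],[-17.6,-16,-2.1,0,0.87,0,8],[-17.6,-16,-2.1,0,0.87,0,8]]]'
python3 - <<'E'
from h import *
plan([.424,-.295,.004],.63)
d=grab('side');a=d['image'][170:330,180:340,::-1];b=grab('top')
cv2.imwrite('pics/s4.png',np.hstack([cv2.resize(x,(400,400),interpolation=cv2.INTER_CUBIC) for x in (a,b['image'][140:260,300:420,::-1])]))
E
```

```text
time: 12.5
tool_pos: [0.4242, -0.2946, 0.2211]
tool_rot: [-1.571, 0.0, -0.933]
contact_force: [-0.6, 0.4, 0.8]
opening: 0.0796
t 12.5 p [ 0.4242 -0.2946  0.2211] shift [ 0.03 21.71 -0.04] turn_y 0.008 q6 -1.39 F [-0.6  0.4  0.8] open 0.0796 tilt 0.01
```

View pics/s4.png

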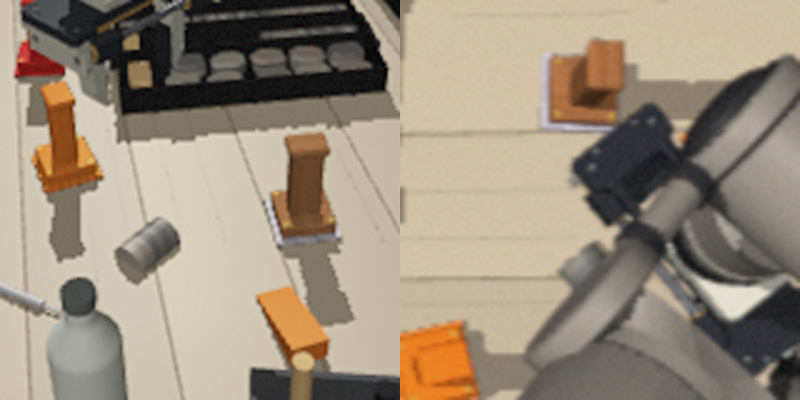

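The tamper stands on its sole (305,215 in the left half) and the core is visible at (148,248). I'll confirm the core's pose with side depth before descending.

```bash
python3 - <<'E'
from h import *
d=load('side')
v,u=np.mgrid[0:384,0:512]; W=world(d,u,v)
m=(W[...,2]>.008)&(W[...,2]<.04)&(abs(W[...,0]-.424)<.06)&(abs(W[...,1]+.295)<.06)&(u>222)&(u<256)&(v>252)&(v<286)
m=cv2.morphologyEx(m.astype(np.uint8),cv2.MORPH_OPEN,np.ones((3,3)))>0
P=W[m];print(len(P),P.min(0),P.max(0),cv2.minAreaRect((P[:,:2]*1000).astype(np.float32)),np.percentile(P[:,2],[50,95]))
# silhouette corners read off picture (scale 2.5, offset 180,170)
f=lambda p,z:world(d,np.array([p[0]/2.5+180-.3]),np.array([p[1]/2.5+170-.3]),z)[0].round(4)
print('near end base corners',f((133,279),0),'far end base',f((180,245),0),'near left base',f((116,262),0))
E
```

```text
251 [ 0.39435732 -0.33006495  0.00800863] [ 0.45696036 -0.26653295  0.02176704] ((426.4747314453125, -299.18231201171875), (61.582794189453125, 37.39689636230469), 37.714290618896484) [0.01717827 0.02067529]
near end base corners [ 0.4053 -0.3373  0.    ] far end base [ 0.4619 -0.2998  0.    ] near left base [ 0.3907 -0.3101  0.    ]
```

```bash
python3 -m pendant '[[[0.1,5,0,0,-0.02,0,8.8],[0.1,10,0,0,-0.02,0,8.8],[0.1,15,0,0,-0.02,0,8.8],[0.1,18,0,0,-0.02,0,8.8],[0.1,20,0,0,-0.02,0,8.8],[0.1,21.2,0,0,-0.02,0,8.8],[0.1,21.7,0,0,-0.02,0,8.8],[0.1,21.7,0,0,-0.02,0,8.8],[0.1,21.7,0,0,-0.02,0,7],[0.1,21.7,0,0,-0.02,0,6],[0.1,21.7,0,0,-0.02,0,5],[0.1,21.7,0,0,-0.02,0,5],[0.1,21.7,0,0,-0.02,0,5],[0.1,21.7,0,0,-0.02,0,5],[0.1,21.7,0,0,-0.02,0,5],[0.1,21.7,0,0,-0.02,0,5]]]' 20
python3 -m pendant '[[[0,-2,0,0,0,0,5],[0,-5,0,0,0,0,5],[0,-9,0,0,0,0,5],[0,-13,0,0,0,0,5],[0,-13,0,0,0,0,5]]]'
python3 -c "
from h import *
plan(box(-.058,.017,.13),-.067)"
```

```text
time: 14.2
tool_pos: [0.4249, -0.2957, 0.0048]
tool_rot: [-1.57, -0.001, -0.916]
contact_force: [1.0, 1.2, 5.3]
opening: 0.0596
time: 14.7
tool_pos: [0.4267, -0.2975, 0.1391]
tool_rot: [-1.569, -0.009, -0.916]
contact_force: [0.7, 0.2, -1.5]
opening: 0.0597
t 14.7 p [ 0.4267 -0.2975  0.1391] shift [-21.46   0.75  32.7 ] turn_y 0.722 q6 -1.41 F [ 0.7  0.2 -1.5] open 0.0597 tilt 0.55
```

```bash
python3 -m pendant '[[[-2,0,3,0,0,0,5],[-5,0,7,0,0.1,0,5],[-8,0,12,0,0.2,0,5],[-11,0,17,0,0.35,0,5],[-14,0,22,0,0.5,0,5],[-17,0,26,0,0.6,0,5],[-20,0,30,0,0.72,0,5],[-21.5,0,32.7,0,0.72,0,5],[-21.5,0,32.7,0,0.72,0,5],[-21.5,0,32.7,0,0.72,0,5],[-21.5,0,32.7,0,0.72,0,5]]]'
python3 - <<'E'
from h import *
plan(box(-.058,.017,.010),-.067)
d=grab('side');a=d['image'][120:220,215:345,::-1];a=np.clip(255*(a/255.)**0.6,0,255).astype(np.uint8);cv2.imwrite('pics/s5.png',cv2.resize(a,None,fx=6,fy=6,interpolation=cv2.INTER_CUBIC))
E
```

```text
time: 15.8
tool_pos: [0.5521, 0.0743, 0.133]
tool_rot: [-1.573, -0.001, -1.634]
contact_force: [0.4, 0.8, -2.1]
opening: 0.0599
t 15.8 p [0.5521 0.0743 0.133 ] shift [ 0.22 12.3   0.36] turn_y 0.003 q6 0.06 F [ 0.4  0.8 -2.1] open 0.0599 tilt 0.13
```

View pics/s5.png

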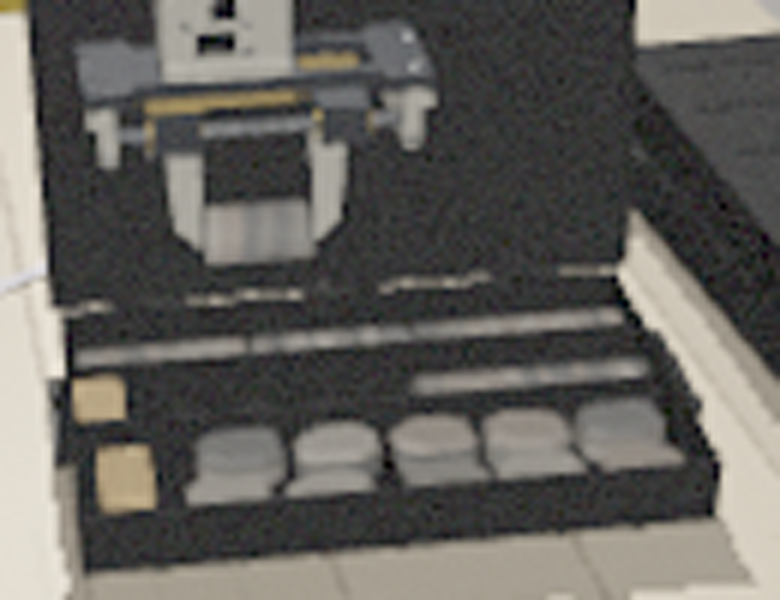

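All four chunks lie flat and the core is held level at (258,232). I'll check the box y calibration with the fixed core in the same row.

```bash
python3 - <<'E'
from h import *
v,u=np.mgrid[0:384,0:512]
d=load('side'); W=tobox(world(d,u,v))
m=(u>225)&(u<270)&(v>145)&(v<168)&(W[...,2]>.08)&(d['image'].min(2)>60)
P=W[m&(abs(W[...,1])<.06)];print('held core: x,y,z pct',np.percentile(P,[5,50,95],axis=0).round(4))
# from initial top crop
import cv2
c=cv2.imread('pics/crop1.png').astype(int)
d=load('top')
for row in (70,130,190,):
    g=c[row-3:row+4,130:240].mean((0,2)); k=np.where(g>105)[0]; print(row,k.min()+130,k.max()+130, 'gap?')
    for e in (k.min()+130,k.max()+130): print(tobox(world(d,np.array([e/4+196-.4]),np.array([row/4+100-.4]),.012)).round(4))
for row in (265,330): # full row too
    g=c[row-3:row+4,50:140].mean((0,2)); k=np.where(g>105)[0]+50; print(row,k.min(),k.max(),[tobox(world(d,np.array([e/4+196-.4]),np.array([row/4+100-.4]),.012))[0].round(4)[1] for e in (k.min(),k.max())],'expect row centre',.113-.005-.029)
E
```

```text
held core: x,y,z pct [[-0.107  -0.0053  0.1306]
 [-0.0701  0.006   0.1453]
 [-0.0245  0.0165  0.1831]]
70 130 214 gap?
[[0.154  0.0611 0.012 ]]
[[ 0.1571 -0.0056  0.012 ]]
130 130 208 gap?
[[0.1045 0.0578 0.012 ]]
[[ 0.1075 -0.0038  0.012 ]]
190 158 206 gap?
[[0.0567 0.0325 0.012 ]]
[[ 0.0586 -0.0052  0.012 ]]
265 73 121 [np.float64(0.095), np.float64(0.0575)] expect row centre 0.079Traceback (most recent call last):
  File "<stdin>", line 14, in <module>
    return umr_minimum(a, axis, None, out, keepdims, initial, where)
ValueError: zero-size array to reduction operation minimum which has no identity
```

```bash
python3 -m pendant '[[[0.3,2,0.4,0,0,0,5],[0.3,5,0.4,0,0,0,5],[0.3,7,0.4,0,0,0,5],[0.3,8.5,0.4,0,0,0,5],[0.3,9.5,0.4,0,0,0,5],[0.3,10.3,0.4,0,0,0,5],[0.3,10.3,0.4,0,0,0,5]]]'
```

```text
time: 16.55
tool_pos: [0.5562, 0.0703, 0.0305]
tool_rot: [-1.572, -0.0, -1.637]
contact_force: [-0.1, 0.0, -1.1]
opening: 0.0598
```

```bash
python3 -m pendant '[[[0,0.6,0,0,0,0,5],[0,1.2,0,0,0,0,5],[0,1.6,0,0,0,0,5],[0,1.9,0,0,0,0,5],[0,2.1,0,0,0,0,5],[0,2.1,0,0,0,0,5]]]'
```

```text
time: 17.15
tool_pos: [0.5566, 0.071, 0.01]
tool_rot: [-1.571, 0.0, -1.636]
contact_force: [0.5, 0.8, -1.8]
opening: 0.0599
```

```bash
python3 -m pendant '[[[0,0.1,0,0,0,0,5],[0,0.2,0,0,0,0,5],[0,0.2,0,0,0,0,5]]]'; python3 -m pendant '[[[0,0,0,0,0,0,6],[0,0,0,0,0,0,6.5],[0,0,0,0,0,0,7.5],[0,0,0,0,0,0,7.5],[0,0,0,0,0,0,7.5],[0,-2,0,0,0,0,7.5],[0,-5,0,0,0,0,7.5],[0,-10,0,0,0,0,7.5],[0,-15,0,0,0,0,7.5],[0,-20,0,0,0,0,5],[0,-25,0,0,0,0,0],[0,-30,0,0,0,0,0],[0,-33,0,0,0,0,0],[0,-33,0,0,0,0,0]]]'
python3 - <<'E'
from h import *
plan(box(-.07,.25,.21),-.067)
d=grab('side');a=d['image'][120:220,215:345,::-1];a=np.clip(255*(a/255.)**0.6,0,255).astype(np.uint8);cv2.imwrite('pics/s6.png',cv2.resize(a,None,fx=6,fy=6,interpolation=cv2.INTER_CUBIC))
v,u=np.mgrid[0:384,0:512];W=tobox(world(d,u,v))
m=(abs(W[...,0]+.058)<.035)&(W[...,1]>-.012)&(W[...,1]<.042)&(W[...,2]<.05)&(d['image'].min(2)>60)
P=W[m];print(len(P),np.percentile(P,[3,50,97],axis=0).round(4))
E
```

```text
time: 17.45
tool_pos: [0.5569, 0.071, 0.0088]
tool_rot: [-1.57, 0.0, -1.636]
contact_force: [-1.1, 1.2, 4.1]
opening: 0.06
time: 18.85
tool_pos: [0.5582, 0.071, 0.3435]
tool_rot: [-1.561, 0.001, -1.636]
contact_force: [-0.4, 0.3, -0.2]
opening: 0.0397
t 18.85 p [0.5582 0.071  0.3435] shift [-23.36  13.35  -1.58] turn_y 0.002 q6 0.06 F [-0.4  0.3 -0.2] open 0.0397 tilt 0.57
39 [[-0.0846  0.0066  0.0129]
 [-0.0571  0.0126  0.0223]
 [-0.0314  0.0382  0.025 ]]
```

View pics/s6.png

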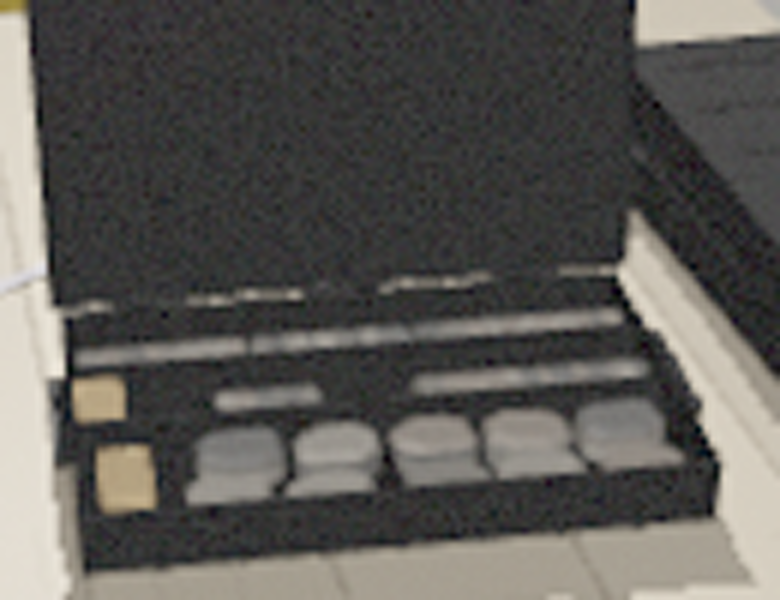

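The core lies flat in the middle-row gap at (268,397) and all four chunks are level. The flap is still up. Now I move over and behind the flap, with fingers closed.

```bash
python3 -m pendant '[[[0,-0.5,1,0,0,0,0],[-4,-0.5,2.5,0,0,0,0],[-9,-0.5,2.5,0,0,0,0],[-14,-0.5,2.5,0,0,0,0],[-19,-0.5,2.5,0,0,0,0],[-23.4,-0.5,2.5,0,0,0,0],[-23.4,-0.5,2.5,0,0,0,0],[-23.4,-0.5,2.5,0,0,0,0],[-23.4,3,2.5,0,0,0,0],[-23.4,8,2.5,0,0,0,0],[-23.4,11.3,2.5,0,0,0,0],[-23.4,11.3,2.5,0,0,0,0],[-23.4,11.3,2.5,0,0,0,0]]]'
python3 -c "
from h import *
plan(box(-.03,.164,.23),-.067); print(tobox(pose()[0]))"
```

```text
time: 20.2
tool_pos: [0.5973, 0.3016, 0.2259]
tool_rot: [-1.571, -0.0, -1.637]
contact_force: [-0.1, -0.6, 1.0]
opening: 0.0004
t 20.2 p [0.5973 0.3016 0.2259] shift [ 8.51 -0.41  0.14] turn_y 0.0 q6 0.42 F [-0.1 -0.6  1. ] open 0.0004 tilt 0.01
[-0.03146332  0.24905915  0.22590621]
```

```bash
python3 -m pendant '[[[4,0,0,0,0,0,0],[7,0,0,0,0,0,0],[9,0,0,0,0,0,0],[10.5,0,0,0,0,0,0],[12,0,0,0,0,0,0],[13.6,0,0,0,0,0,0],[15.2,0,0,0,0,0,0],[17,0.3,0,0,0,0,0],[18.9,0.8,0,0,0,0,0],[18.9,0.8,0,0,0,0,0]]]'
python3 -c "
from h import *
plan(box(-.03,.060,.2195),-.067); print(tobox(pose()[0]))"
```

```text
time: 21.2
tool_pos: [0.5838, 0.1113, 0.2161]
tool_rot: [-1.574, -0.002, -1.638]
contact_force: [0.1, -0.5, -0.1]
opening: 0.0006
t 21.2 p [0.5838 0.1113 0.2161] shift [-0.17 -0.34  0.21] turn_y -0.0 q6 0.13 F [ 0.1 -0.5 -0.1] open 0.0006 tilt 0.19
[-0.03212992  0.05827374  0.21606502]
```

```bash
python3 - <<'E'
from h import *
d=grab('side');v,u=np.mgrid[0:384,0:512];W=tobox(world(d,u,v))
m=(d['range_z']>0)&(abs(W[...,0])<.19)&(W[...,2]>.06)&(W[...,2]<.3)&(abs(W[...,1])<.2)&(d['image'].max(2)<60)&(abs(W[...,0]+.03)>.11)
P=W[m];print(len(P))
th=np.arctan2(P[:,2]-.04,.113-P[:,1]);r=np.hypot(P[:,2]-.04,.113-P[:,1]);print('theta',np.percentile(th,[10,50,90]),'r',np.percentile(r,[5,50,99]))
E
```

```text
1714
theta [1.10796126 1.16261771 1.18192981] r [0.03624655 0.13947411 0.23401342]
```

```bash
python3 -m pendant '[[[1.7,0.7,0,0,0,0,0],[3.4,1.6,0,0,0,0,0],[5,2.7,0,0,0,0,0],[6.5,3.9,0,0,0,0,0],[7.8,5.3,0,0,0,0,0],[9,6.7,0,0,0,0,0],[10,8.3,0,0,0,0,0],[11,10,0,0,0,0,0],[11.7,11.7,0,0,0,0,0],[12.2,13.5,0,0,0,0,0],[12.5,15,0,0,0,0,0],[12.5,16,0,0,0,0,0],[12.5,16.5,0,0,0,0,0],[12.5,16.5,0,0,0,0,0]]]'
python3 -c "
from h import *
plan(box(-.03,-.068,.047),-.067); print(tobox(pose()[0]))"
```

```text
time: 22.65
tool_pos: [0.5759, -0.0107, 0.0514]
tool_rot: [-1.572, 0.0, -1.636]
contact_force: [0.6, -0.2, -0.1]
opening: 0.0003
t 22.65 p [ 0.5759 -0.0107  0.0514] shift [0.4  0.44 0.19] turn_y 0.002 q6 -0.09 F [ 0.6 -0.2 -0.1] open 0.0003 tilt 0.09
[-0.03188087 -0.06397373  0.05141005]
```

```bash
python3 -m pendant '[[[0,0.2,0,0,0,0,0],[0,0.4,0,0,0,0,0],[0,0.6,0,0,0,0,0],[0,0.6,0,0,0,0,0]]]'; python3 -m pendant '[[[0,0.1,0,0,0,0,0],[0,0.2,0,0,0,0,0],[0,0.3,0,0,0,0,0],[0,0.3,0,0,0,0,0]]]'
```

```text
time: 23.05
tool_pos: [0.5766, -0.0104, 0.0463]
tool_rot: [-1.57, 0.0, -1.636]
contact_force: [-0.2, 0.3, 0.2]
opening: 0.0003
time: 23.45
tool_pos: [0.5767, -0.0104, 0.0447]
tool_rot: [-1.57, -0.0, -1.636]
contact_force: [-3.9, 0.0, 11.7]
opening: 0.0007
```

```bash
python3 -m pendant '[[[0,0.15,0,0,0,0,0],[0,0.3,0,0,0,0,0],[0,0.3,0,0,0,0,0],[0,0.3,0,0,0,0,0]]]'; python3 -m pendant '[[[0,-3,0,0,0,0,0],[0,-8,0,0,0,0,0],[0,-13,0,0,0,0,0],[0,-18,0,0,0,0,0],[-5,-20,0,0,0,0,0],[-10,-20,0,0,0,0,0],[-15,-20,0,0,0,0,0],[-20,-20,0,0,0,0,0],[-25,-20,-3,0,0,0,0],[-30,-20,-6,0,0,0,0],[-33,-20,-10,0,0,0,0],[-33,-20,-14,0,0,0,0],[-33,-20,-14,0,0,0,0],[-33,-20,-14,0,0,0,0]]]'
python3 - <<'E'
from h import *
d=grab('side');t=grab('top');v,u=np.mgrid[0:384,0:512]
for n,d in(('side',d),('top',t)):
    W=tobox(world(d,u,v)); m=(d['range_z']>0)&(abs(W[...,0]+0)<.15)&(W[...,1]>-.09)&(W[...,1]<.10)&(W[...,2]<.08)&(W[...,2]>.02)
    P=W[m]; A=np.c_[P[:,:2],np.ones(len(P))]; print(n,len(P),np.linalg.lstsq(A,P[:,2],rcond=None)[0].round(4),np.median(P[:,2]))
print(pose()[0])
a=load('side')['image'][100:300,170:410,::-1]; b=t['image'][60:260,130:400,::-1]
cv2.imwrite('pics/f.png',np.vstack([cv2.resize(x,(400,300)) for x in(a,b)]))
E
```

```text
time: 23.85
tool_pos: [0.5768, -0.0104, 0.0444]
tool_rot: [-1.568, -0.0, -1.635]
contact_force: [-11.4, 0.7, 32.5]
opening: 0.0002
time: 25.25
tool_pos: [0.4572, 0.3286, 0.2406]
tool_rot: [-1.57, 0.0, -1.633]
contact_force: [0.0, 0.1, -0.3]
opening: 0.0001
side 2354 [ 0.0016 -0.0024  0.0421] 0.04193880820917534
top 5982 [-0.0002 -0.0014  0.045 ] 0.04490957964259523
[0.45922917 0.32754682 0.24045061]
```

View pics/f.png

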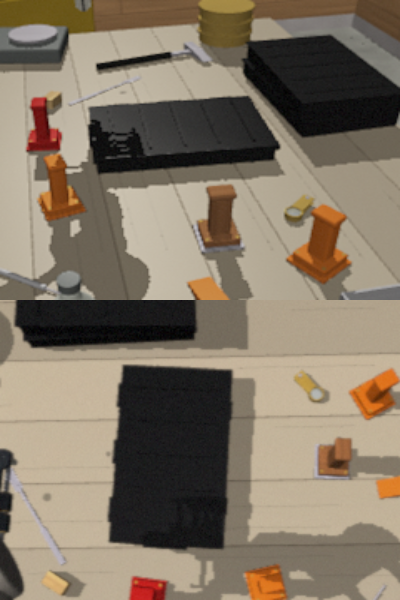

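The flap is flat: its fitted slope is 0.002 rad and it would not go below TCP z 44.4 mm under 32 N. The tamper stands upright, the bystanders are where they were, and the arm is clear. Handing in.

```bash
python3 -c "
from cell import robot
print(robot.hand_in())"
```

```text
the job is handed in; nothing more can be done
None
```

The job is handed in, finished at about 25 s of the 72 s allowed. No verdict was reported.

- **Chunks:** I pressed both ends of the rubble cell with the tamper, up to about 14 N. The side view then showed all four chunks lying level.
- **Tamper:** It stands on its sole on the table, about 1 cm from where it started, and looks upright in both camera views.
- **Half core:** I lowered it onto the floor of the middle row's free stretch and let it go there. It lies lengthwise and flat, with its top at about 25 mm above the table.
- **Flap:** I pushed it shut until it stopped moving under about 32 N. The fitted slope is within about 0.002 rad of level in both cameras.
- **Bystanders and arm:** The bystanders look unmoved in the last pictures. The arm stood clear of everything with no contact force.

**Checks that disagreed or failed:**
- The two cameras disagreed by about 3 mm on the box's y position. The core still went in with no side force.
- The top view of the chunks was blocked by the arm, so their flatness was checked only from the side view and the height at which pressing stopped.

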